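Seal the sample chamber and set its bleed valve

TASK

First press the loose blue lid of the sample chamber down until it sits level and fully home on the rim. Then take the yellow crank grip of the red valve wheel, close the valve clockwise to its stop, and open it anticlockwise by exactly two full turns. Finish there, still holding the crank grip firmly between the fingers so that the wheel cannot wind back, and leave everything else on the bench where it is.

Things in the scene. Friction and masses are not known exactly. Their poses are not given: they have to be found in the camera images.
- chamber: fixed round aluminium pot, 110 mm across (foot 128 mm), rim 85 mm above its origin (centre of the underside, z up). Inside, three rubber pads carry the lid; each slides down at about 3 N and stays where pushed, so about 10 N on the lid's middle seats it; it then stops hard on the rim and stays down. A pipe bend leaves along +x, ending 85 mm out.
- chamber_lid: loose lid, 0.14 to 0.28 kg: blue disc 118 mm across, black 88 mm plug below, round black flat-topped boss (38 mm across) in the middle to press on. Origin: centre of the plug's underside, z up; disc z = 10 to 19 mm, boss top z = 40 mm. Starts 3 to 6 mm proud, maybe tilted. Seated, the disc lies on the rim: lid origin 75 mm above the chamber's origin, boss top 115 mm above the bench.
- valve_body: fixed brass bleed valve on an 80 mm square dark foot, upright stem rising to the wheel; origin: centre of the underside, straight below the stem, z up. A steel pipe bend leaves it along its +x and ends 70 mm out.
- valve_wheel (a joint): red wheel's angle (rad) about the upright stem: 0 = closed on the hard stop; grows anticlockwise from above (opening), one turn 6.283, up to 20. Starts 2 to 5.5. At 0 the crank grip is on the valve body's +x side. Friction 0.06 N m; a light spring (0.007 N m per rad) winds it back towards closed if let go more than about 1.4 turns open. It does not rise.
- wheel_hub (a point): centre of the red hand wheel, on the stem axis, 82 mm above the bench; the wheel is a ring of 12 mm bar, 112 mm over all, with four spokes, its bar reaching 6 mm above this point. x points from the hub towards the crank grip.
- crank_grip: upright round yellow grip on the wheel's rim, 50 mm from the stem axis: diameter 20 mm, height 46 mm. Origin: centre of its lower end, 90 mm above the bench (8 mm above the wheel's centre); top 136 mm above the bench. It revolves freely about its own axis, so fingers holding it can keep their direction while carrying it round the stem.
- beaker: bystander: glass beaker 68 mm across, 85 mm high, at the robot's left. Origin: centre of the underside.
- reagent_jar: bystander: amber jar with blue cap, 60 mm across, 72 mm high, at the robot's right. Origin: centre of the underside.
- steel_dish: bystander: shallow steel dish 70 mm across, 16 mm high, between chamber and valve. Origin: centre of the underside.
- screwdriver: bystander: screwdriver 170 mm long lying on the right.
- weight: bystander: brass calibration weight 36 mm across, 46 mm high, between chamber and valve. Origin: centre of the underside.
There are look-alikes about, which are no part of the job. Of the things shaped like the chamber_lid, the blue one is meant.

How it is judged:
By the outcome, as a careful person would: the job done as asked, in the order asked, and still so for the second after the job is handed in, while the arm keeps its last pose, push and grip.
It also fails if it takes over 72 s, if anything falls off the work surface, if the arm or the gripper's body presses on something with over 40 N, if the wrist force passes 120 N, or if a joint passes its speed limit or range.

ROBOT

A 6-joint arm with a two-finger parallel gripper is mounted at the origin on the work surface. World frame = base frame: x ahead of the robot, y to its left, z up, the work surface at z = 0. Lengths are in mm, angles in rad, forces in N, time in s.
With the tool pointing down it reaches from about 325 to 750 mm from the base axis. Payload 7.6 kg.
Tool frame: the origin (TCP) lies on the centre line of the jaws, within the pads' length; the fingertips stand tcp_to_tips ahead of it and the grasp point (between the pads) lies 5 mm behind it (tcp_to_tips is the distance from the TCP to the fingertips, in mm); z points along the fingers, y is the line along which they close (so a half turn about z gives the same grasp; the last joint's range is limited). The gripper opens to 85 mm and grips with 20 to 120 N. Pads are 22 mm wide; open, the fingers measure 114 mm over their backs; the gripper's body (76 mm by 85 mm) begins 54 mm behind the grasp point. The pads swing forward as they close: fully open they stand 13 mm farther back than shut.
Start: joints at [1.04, 0.052, 1.401, -0, 1.689, -0.07], TCP at [233.436, 470.268, 245.323] pointing down, gripper open.
Joint ranges: [-2.9, 2.9], [-0.91, 2.17], [0.12, 2.37], [-1.06, 4.2], [0.26, 2.73], [-2.93, 2.93]. Speed limits (rad/s): [2.57, 2.57, 3.01, 3.14, 3.14, 3.14].

INTERFACE

Orientations are given as [roll, pitch, yaw] about the fixed x, y, z axes, in that order (R = Rz(yaw) Ry(pitch) Rx(roll)).
In Python, from plant import goto, move_straight, set_joints, move_gripper, wait, ik, sense, read_camera, get_calibration, PlanningError, close_job, tcp_to_tips gives the robot as it stands. Calls block until the motion is done:
- goto(position, orientation): joint-space move of the TCP to a pose.
- move_straight(position, feed=150, frame=None, guard=None): straight line of the TCP; frame=None keeps the orientation; feed is the mean speed in mm/s. With guard (N) it stops when the force on the tool has changed by that much, and returns True; else False.
- set_joints(angles): joint-space move.
- move_gripper(opening, squeeze=None): opening from 0.0 (shut) to 1.0 (fully open); squeeze is the grip in N (None keeps the last); returns when the fingers have stopped.
- wait(seconds).
- ik(position, orientation): joint angles nearest the present ones, or None.
- sense(): the state.
- read_camera(name): name is "scene" or "top" or "wrist"; returns the picture (400x640x3 uint8, blue, green, red); there is no depth.
- get_calibration(name): a dict with "intrinsics" (3x3 intrinsics, pixels), "k1" (the pictures are not rectified: a ray, as slopes to the right and down, at radius r is drawn at 1 + k1 r^2 times it, then the intrinsics apply), "rvec" (rotation vector, rad) and "tvec" (3), from world to camera coordinates, as OpenCV has them. Camera axes: x right, y down, z forward; pixel columns grow to the right and rows downward; lengths in mm; the calibration is good to about 2 mm. A picture is of the moment at which its call begins: read the wrist's pose just before it. get_calibration takes no time and is no camera call; for the wrist camera it gives the pose at the moment of the call.
A pose or a line that the arm cannot do raises PlanningError and nothing moves.
- close_job(): hands the job in; it is judged then, once.
The state is a dict: "time_s": time; "joint_pos": joint angles; "qvel": joint speeds; "effort": joint torques, N m; "position": TCP position; "tool_rot": TCP orientation; "ft_force": force on the tool from outside, world axes, zero at the start; "torque": the same for the moment, N m; "gripper_width": opening from 0.0 (shut) to 1.0 (fully open); "grasp_force": force on a finger pad.
Only numpy, scipy, OpenCV 4.12 (cv2) and the standard library are available. Lean on these libraries where they do the work, as an engineer would, in place of code of your own. Each camera call takes 0.05 s, during which the arm holds its last target. There are 200 camera calls.

## Working session

There is one attempt and no reset: what is moved stays moved. The work goes in short steps, each a Python script; the robot and the scene stay as the last script left them, time stands still between calls to the robot, and variables do not carry over. Pictures are saved under pics/ and viewed, at most 10 in all, crops included, and the job is handed in when it is done.

```bash
ls; mkdir -p pics; cat > h.py <<'E'
import numpy as np, cv2
from plant import *
def ray(cal,px):
    K=np.array(cal["intrinsics"],float);k1=cal["k1"]
    d=(np.array(px,float).reshape(-1,2)-K[:2,2])/[K[0,0],K[1,1]]
    u=d.copy()
    for _ in range(30): u=d/(1+k1*(u**2).sum(1,keepdims=True))
    R=cv2.Rodrigues(np.array(cal["rvec"],float))[0];t=np.array(cal["tvec"],float).ravel()
    return -R.T@t,(np.c_[u,np.ones(len(u))])@R
def onplane(cal,px,z):
    o,d=ray(cal,px);return o+d*((z-o[2])/d[:,2])[:,None]
def proj(cal,P):
    K=np.array(cal["intrinsics"],float)
    R=cv2.Rodrigues(np.array(cal["rvec"],float))[0];t=np.array(cal["tvec"],float).ravel()
    c=np.array(P,float).reshape(-1,3)@R.T+t;u=c[:,:2]/c[:,2:]
    u=u*(1+cal["k1"]*(u**2).sum(1,keepdims=True));return u*[K[0,0],K[1,1]]+K[:2,2]
E
python3 - <<'E'
from h import *
for n in("top","scene"):
    im=read_camera(n);cv2.imwrite(f"pics/{n}0.png",im);c=get_calibration(n);print(n,ray(c,[[320,200]]),c["k1"])
print(sense(),tcp_to_tips)
E
```

```text
pics
top (array([ 380.81836617,   -3.48262712, 1059.18603668]), array([[ 0.11140153, -0.01195055, -0.99371506]])) -0.0017362572988806433
scene (array([1256.95130109, -490.49180632,  965.20656205]), array([[-0.58505869,  0.41407801, -0.69739975]])) -0.007329498024550777
{'time_s': 0.1, 'joint_pos': array([ 1.03966751e+00,  5.27798989e-02,  1.40162131e+00, -1.93091310e-05,
        1.68862733e+00, -7.03198007e-02]), 'qvel': array([-0.00166548, -0.00105866, -0.00303992,  0.00092123,  0.00058182,
        0.00034285]), 'effort': array([ 8.85738955e-04, -3.82584572e+01, -3.60983598e+01, -1.11024665e-04,
        4.77500173e-03, -1.41553389e-05]), 'position': array([233.31679035, 470.02117055, 244.55439447]), 'tool_rot': array([-3.14015897e+00, -8.17566110e-05,  2.68078132e+00]), 'ft_force': array([ 0.4402572 , -0.55065129,  0.53919649]), 'torque': array([-0.01847124,  0.01421752,  0.01417893]), 'grasp_force': 0.0, 'gripper_width': 1.000917175173202} 14.0
```

View pics/top0.png

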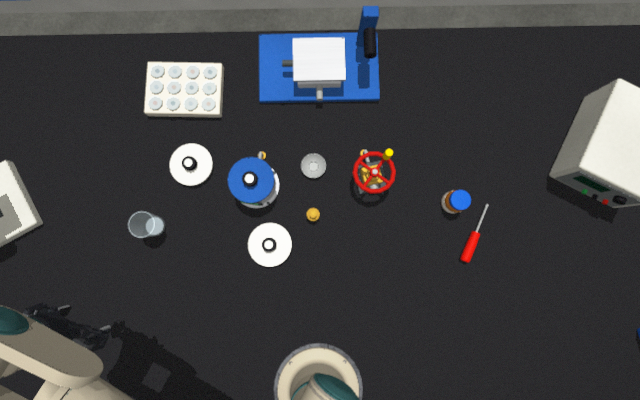

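View pics/scene0.png

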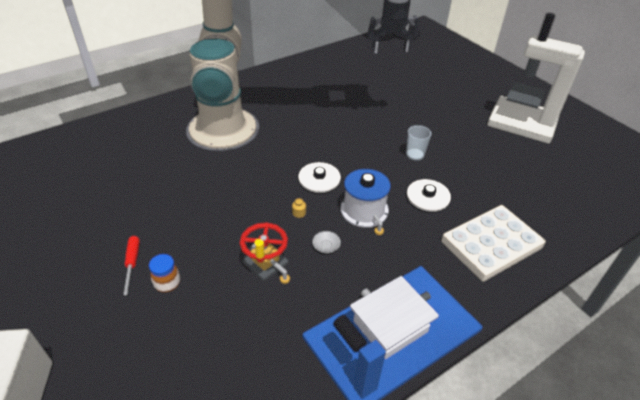

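The top view shows the blue lid at about (251,181), its boss at (249,178), the wheel at (374,172), the grip at (388,153) and the valve pipe end at (364,153). The scene view shows the lid at (367,185), the wheel at (264,242), the grip at (259,248) and the pipe end at (285,279). Next I'll measure these points.

```bash
cat > m.py <<'E'
from h import *
def blob(im,lo,hi,box,hull=False):
    x0,y0,x1,y1=box
    m=cv2.inRange(cv2.cvtColor(im,cv2.COLOR_BGR2HSV),lo,hi);k=np.zeros_like(m);k[y0:y1,x0:x1]=m[y0:y1,x0:x1]
    n,l,s,c=cv2.connectedComponentsWithStats(k);i=1+np.argmax(s[1:,4])
    p=np.argwhere(l==i)[:,::-1].astype(np.float32);return p
def tri(a,b):
    (o1,d1),(o2,d2)=a,b;A=np.zeros((3,3));v=np.zeros(3)
    for o,d in((o1,d1[0]),(o2,d2[0])):
        d=d/np.linalg.norm(d);M=np.eye(3)-np.outer(d,d);A+=M;v+=M@o
    x=np.linalg.solve(A,v);return x
def circ(cal,p,z):
    h=cv2.convexHull(p)[:,0];w=onplane(cal,h,z)[:,:2]
    return cv2.minEnclosingCircle(w.astype(np.float32)),cv2.fitEllipse(w.astype(np.float32))
E
python3 - <<'E'
from m import *
np.set_printoptions(precision=1,suppress=True)
T,S=cv2.imread("pics/top0.png"),cv2.imread("pics/scene0.png")
ct,cs=get_calibration("top"),get_calibration("scene")
B=((105,120,60),(125,255,255));Y=((22,130,120),(35,255,255));Rr=((0,170,90),(6,255,255))
for n,im,c,bl,bw,bg,br in(("top",T,ct,(215,140,290,220),(340,140,400,200),(380,143,398,162),0),("scene",S,cs,(335,160,400,215),(230,215,295,270),(248,232,270,262),0)):
    print(n,"lid",circ(c,blob(im,*B,bl),98),"wheel",circ(c,blob(im,*Rr,bw),84))
    p=blob(im,*Y,bg);print("grip px",p.min(0),p.max(0),len(p),"top@136",onplane(c,[p.mean(0)],136),"mid@113",onplane(c,[p.mean(0)],113))
for nm,a,b in(("vpipe",(364,153),(285,279)),("cpipe",(262,155),(379,231)),("boss",(249,178),(368,179))):
    print(nm,tri(ray(ct,a),ray(cs,b)))
z=np.vstack([np.hstack([cv2.resize(T[130:230,200:300],(400,400)),cv2.resize(T[130:230,330:430],(400,400))])])
z2=cv2.resize(S[150:300,220:420],(800,600));cv2.imwrite("pics/c1.png",z);cv2.imwrite("pics/c2.png",z2)
E
```

```text
top lid (((544.7847900390625, 159.8557586669922), 59.85983657836914), ((544.7195434570312, 159.84825134277344), (117.82463836669922, 119.07269287109375), 112.91000366210938)) wheel (((560.178955078125, -155.58692932128906), 55.914756774902344), ((560.1033325195312, -155.16375732421875), (109.78002166748047, 109.88068389892578), 145.68386840820312))
grip px [383. 148.] [393. 159.] 82 top@136 [[ 596.  -182.7  136. ]] mid@113 [[ 601.3 -187.2  113. ]]
scene lid (((544.1135864257812, 161.48426818847656), 61.778953552246094), ((543.4686279296875, 161.4061737060547), (119.85372161865234, 123.46717834472656), 43.890464782714844)) wheel (((559.8319091796875, -157.4783935546875), 59.22761917114258), ((559.6748046875, -154.8526611328125), (108.9006576538086, 116.56834411621094), 58.20824432373047))
grip px [254. 239.] [264. 257.] 139 top@136 [[ 614.3 -192.3  136. ]] mid@113 [[ 596.5 -184.   113. ]]
vpipe [ 629.4 -140.9    4.6]
cpipe [629.1 144.1   4.9]
boss [545.3 160.6 115.2]
```

View pics/c1.png

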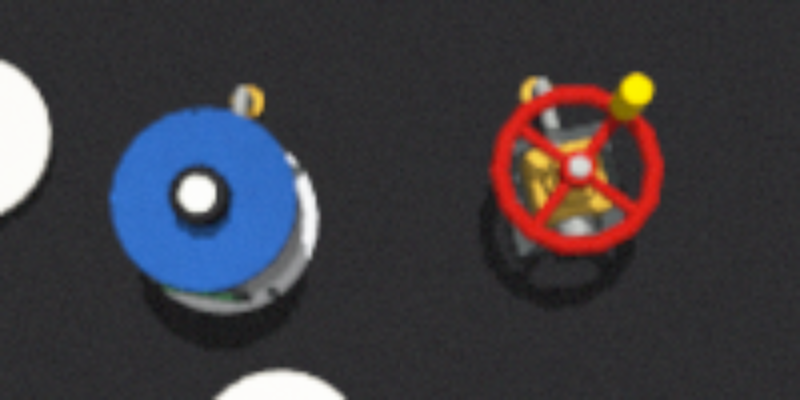

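View pics/c2.png

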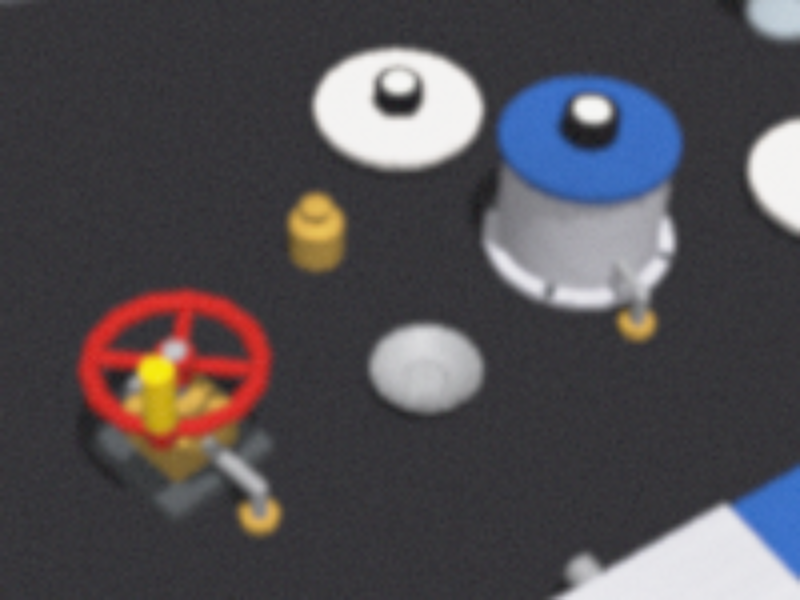

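The crops show the lid seat and valve clearly: the valve pipe lies at about 0.2 rad, and the grip is at about -0.66 rad around hub (560,-155). That puts the wheel at about 5.4. Next step is pressing the lid.

```bash
python3 - <<'E'
from m import *
np.set_printoptions(precision=2,suppress=True)
o=[np.pi,0,1.86]
move_gripper(0.0,40)
goto([545,160.5,190],o)
move_straight([545,160.5,145],100)
wait(.3);f0=sense()["ft_force"];print(sense()["time_s"],f0,sense()["position"],sense()["gripper_width"])
print(move_straight([545,160.5,120],12,None,28))
wait(.3);s=sense();print(s["position"],s["ft_force"]-f0,s["torque"],s["time_s"])
E
```

```text
3.3917 [0.2  0.17 0.02] [545.24 160.54 145.59] -6.997741070113982e-05
True
[545.74 160.41 129.06] [-1.26 -0.69  5.03] [-0.06  0.24  0.04] 5.1917
```

```bash
python3 - <<'E'
from m import *
np.set_printoptions(precision=2,suppress=True)
f0=[.2,.17,.02]
for z in(128.3,127.6,127,126.4,125.8):
    g=move_straight([545.3,160.4,z],8,None,25);wait(.2);s=sense();print(z,g,s["position"],s["ft_force"]-f0)
    if s["ft_force"][2]>25: break
move_straight([545.3,160.4,200],120)
o=[np.pi,0,1.30]
goto([598.5,-185.3,200],o);move_gripper(0.6,50)
s=read_camera("scene");cv2.imwrite("pics/s2.png",s);cv2.imwrite("pics/c3.png",cv2.resize(s[150:300,220:420],(800,600)))
B=((105,120,60),(125,255,255));print(circ(get_calibration("scene"),blob(s,*B,(335,160,400,215)),94))
print(sense()["time_s"])
E
```

```text
128.3 False [545.71 160.4  129.05] [-0.66 -0.72  5.25]
127.6 False [545.76 160.41 129.03] [-3.03 -1.31  9.32]
127 False [545.77 160.43 129.02] [-5.2  -1.92 12.44]
126.4 False [545.79 160.44 129.03] [-6.21 -1.63 14.95]
125.8 False [545.81 160.46 129.  ] [-8.44 -2.83 19.21]
(((543.7368774414062, 161.25843811035156), 62.38636779785156), ((543.7567138671875, 161.25820922851562), (120.48333740234375, 124.50484466552734), 45.8690299987793))
10.1167
```

View pics/c3.png

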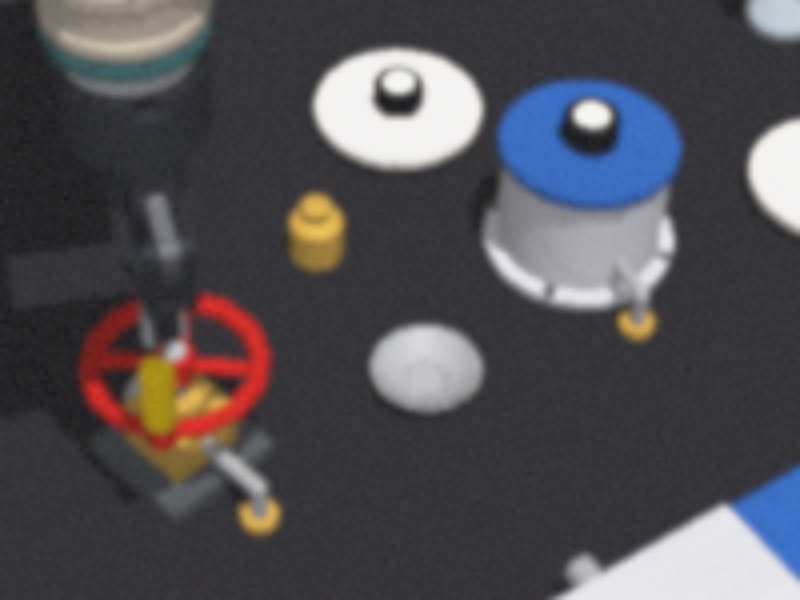

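The lid sat against a hard stop at tip height 115 mm, and it looks level in the picture. The open gripper is now above the grip at about (158,390) in the crop. Next I'll grasp it.

```bash
python3 - <<'E'
from m import *
np.set_printoptions(precision=2,suppress=True)
f0=sense()["ft_force"];print(f0)
print(move_straight([598.8,-185.3,112],80,None,6))
move_gripper(0.0,50);wait(.2)
s=sense();print(s["position"],s["ft_force"]-f0,s["torque"],s["gripper_width"],s["grasp_force"],s["time_s"])
v=s["position"][:2]-[560,-155];print(np.hypot(*v),np.arctan2(v[1],v[0]))
# try short clockwise arc
a0=np.arctan2(v[1],v[0])
for k in range(1,4):
    a=a0-k*.25;move_straight([560+50*np.cos(a),-155+50*np.sin(a),112],50)
    s=sense();F=(s["ft_force"]-f0)[:2];p=s["position"][:2]-[560,-155]
    e=np.array([np.cos(a),np.sin(a)]);print(a,np.hypot(*p),np.arctan2(p[1],p[0]),"Frad",F@e,"Ftan",F@[-e[1],e[0]],s["time_s"])
E
```

```text
[0.29 0.47 0.53]
False
[ 599.08 -185.41  112.54] [-0.3  -0.87  3.23] [-0.08 -0.   -0.01] 0.22229961275975404 48.821884989738464 11.9583
49.51817823842268 -0.6613325066109412
-0.9113325066109412 49.660006843214944 -0.9306944785551868 Frad -3.9533030432738108 Ftan -2.2312656765216095 12.3583
-1.1613325066109412 49.6853670575784 -1.180860276361475 Frad -3.920634242860042 Ftan -2.1244645577623134 12.7583
-1.4113325066109412 49.7426740052635 -1.4282155557640788 Frad -3.4159749884018167 Ftan -2.351600401472741 13.1583
```

```bash
cat > arc.py <<'E'
from m import *
np.set_printoptions(precision=2,suppress=True)
f0=np.array([.29,.47,.53])
def step(a,c,feed=50,r=50):
    e=np.array([np.cos(a),np.sin(a)])
    move_straight([c[0]+r*e[0],c[1]+r*e[1],112],feed)
    s=sense();F=(s["ft_force"]-f0)[:2];return s["position"][:2],F@e,F@[-e[1],e[0]],s
def fit(P):
    P=np.array(P);A=np.c_[2*P,np.ones(len(P))];x=np.linalg.lstsq(A,(P**2).sum(1),rcond=None)[0]
    return x[:2],np.sqrt(x[2]+x[:2]@x[:2])
E
python3 - <<'E'
from arc import *
C=[560,-155];P=[];a=-1.411
N=17
for k,a in enumerate(np.linspace(-1.411,-5.85,N+1)[1:]):
    p,fr,ft,s=step(a,C,60);P.append(p)
    if k%2==0:print(round(a,2),round(fr,1),round(ft,1))
print(fit(P))
for k in range(1,13):
    p,fr,ft,s=step(-5.85-.04*k,C,12)
    v=p-C;print(round(-5.85-.04*k,2),np.arctan2(v[1],v[0]),p,round(fr,1),round(ft,1),s["time_s"])
    if ft>9:break
E
```

```text
-1.67 -3.3 -1.6
-2.19 -1.8 -2.0
-2.72 -1.4 -1.6
-3.24 -0.3 -1.2
-3.76 0.1 -0.2
-4.28 0.6 -1.0
-4.81 1.5 -1.3
-5.33 2.2 -0.6
-5.85 1.6 -1.9
(array([ 559.65, -154.73]), np.float64(50.01804258384635))
-5.89 0.3968293930763463 [ 605.93 -135.75] 0.6 -0.4 19.7083
-5.93 0.3575506854660114 [ 606.64 -137.57] 1.4 -1.0 20.025
-5.97 0.31716483465360334 [ 607.27 -139.49] 0.8 -1.0 20.3417
-6.01 0.27703229512978916 [ 607.85 -141.39] 1.7 -0.8 20.6583
-6.05 0.23634153006919242 [ 608.35 -143.36] 1.8 0.1 20.975
-6.09 0.20684113062467369 [ 608.66 -144.79] -0.7 2.0 21.2917
-6.13 0.2028327226252055 [ 608.74 -144.98] -1.5 9.8 21.6083
```

```bash
python3 - <<'E'
from arc import *
C=np.array([559.65,-154.73])
ang=lambda p:np.arctan2(*(p-C)[::-1])
p,fr,ft,s=step(.198-.12,C,12);wait(.2);s=sense();ps=s["position"][:2];a0=ang(ps);print("stop",ps,a0,fr,ft,s["position"][2])
for k,a in enumerate(np.linspace(a0,a0+4*np.pi,49)[1:]):
    p,fr,ft,s=step(a,C,60)
    if k%6==5:print(round(a-a0,2),ang(p)-a0,round(fr,1),round(ft,1),s["position"][2],s["grasp_force"],s["time_s"])
t=a0
for _ in range(4):
    wait(.2);e=a0-ang(sense()["position"][:2]);print("err",e)
    if abs(e)<.003:break
    t+=e;step(t,C,10)
s=sense();print(s["position"],s["ft_force"]-f0,s["grasp_force"],s["gripper_width"],s["time_s"])
im=np.hstack([read_camera("top")[120:240,200:440]]);cv2.imwrite("pics/f.png",cv2.resize(im,(800,400)))
cv2.imwrite("pics/fs.png",cv2.resize(read_camera("scene")[130:310,180:440],(800,554)))
E
```

```text
stop [ 608.78 -145.32] 0.18929083218116424 -2.3787376882076576 21.537316473503555 112.40196430022525
1.57 1.5888476185512102 -0.3 1.3 112.49545672608616 49.492167234420776 24.5417
3.14 -3.1387673036538533 -1.9 1.4 112.47209970572146 49.45399761199951 26.7417
4.71 -1.575155472414884 0.4 -0.1 112.48772931912477 49.61044907569885 28.9417
6.28 0.012279431050259276 2.1 0.5 112.50843143748605 49.662020802497864 31.1417
7.85 1.5845924278706889 -0.9 0.6 112.46030660277515 49.613234996795654 33.3417
9.42 -3.14523364242457 -1.2 0.9 112.4854793346609 49.53526318073273 35.5417
11.0 -1.5778648857892326 1.0 0.0 112.47561881596215 49.710336327552795 37.7417
12.57 0.009454405437995 2.1 -1.0 112.51855387210877 49.7503799200058 39.9417
err -0.00677428429938573
err 0.0019800981338841672
[ 608.75 -145.42  112.52] [ 3.04 -0.64  5.78] 49.748311042785645 0.22021524290853692 40.5917
```

View pics/fs.png

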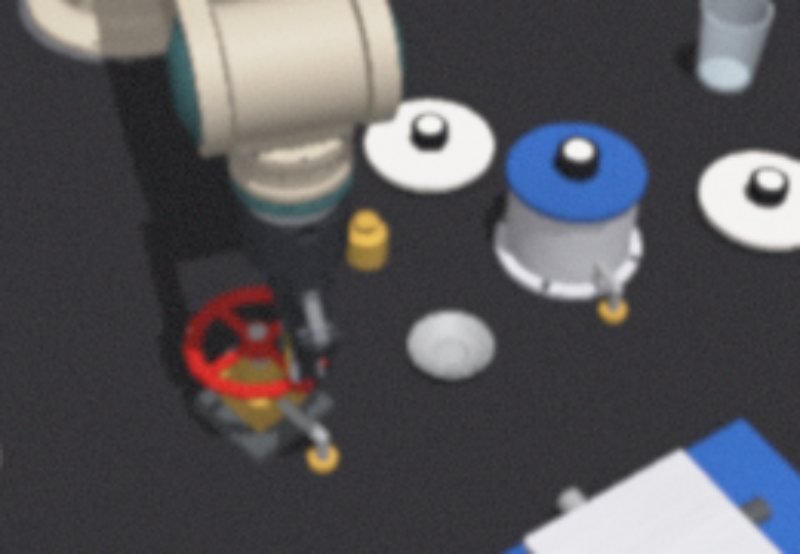

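The picture shows the fingers around the grip at about (315,350), on the pipe's +x side, with the lid flat and the bystanders undisturbed. I'll make a small correction for the pad give seen at the 21 N stop push, then hand in.

```bash
python3 - <<'E'
from arc import *
C=np.array([559.65,-154.73])
ang=lambda p:np.arctan2(*(p-C)[::-1])
step(.192,C,10);wait(.3);s=sense();print(ang(s["position"][:2]),s["ft_force"]-f0,s["grasp_force"],s["time_s"])
close_job()
E
```

```text
0.1901773612191152 [ 3.64 -2.24  5.31] 49.74167346954346 41.2417
the job is handed in; nothing more can be done
```

The lid is pressed home and level on the rim, and the valve was closed to its stop, then opened two full turns to within about 0.01 rad; I handed in at 41 s with the crank grip still held at about 50 N.

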